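# Latch the sample reader and hold a slide on its sloped window

## Robot

A 7-joint arm with a two-finger parallel gripper is mounted at the origin on the work surface. World frame = base frame: x ahead of the robot, y to its left, z up, the work surface at z = 0. Lengths are in mm, angles in rad, forces in N, time in s.
With the tool pointing down it reaches from about 400 to 875 mm from the base axis. Payload 4.4 kg.
Tool frame: the origin (TCP) lies at the very end of the fingers, on their centre line; the grasp point (between the pads) lies 19 mm behind it; z points along the fingers, y is the line along which they close (so a half turn about z gives the same grasp; the last joint's range is limited). The gripper opens to 85 mm and grips with 20 to 120 N. Pads are 22 mm wide; open, the fingers measure 114 mm over their backs; the gripper's body (76 mm by 85 mm) begins 54 mm behind the grasp point. The pads swing forward as they close: fully open they stand 13 mm farther back than shut.
Start: joints at [-1.266, 0.628, 0.038, 1.517, -0.027, 0.996, -0.02], TCP at [235.512, 605.848, 231.313] pointing down, gripper open.
Joint ranges: [-3.06, 3.06], [-0.37, 2.12], [-1.25, 1.32], [0.18, 2.47], [-1.1, 4.24], [0.23, 1.98], [-2.94, 2.94]. Speed limits (rad/s): [2.57, 2.57, 3.14, 3.14, 3.14, 3.14, 3.14].

## Interface

Orientations are given as [roll, pitch, yaw] about the fixed x, y, z axes, in that order (R = Rz(yaw) Ry(pitch) Rx(roll)).
In Python, from cell import sensors, get_image, camera_params, order gives the robot as it stands.
- The arm moves only by the shell command python3 -m inch 'ROWS' [OPENING]. ROWS is JSON, a list that holds one entry, the list of rows, each a list of 4 numbers: the shift along the tool's x, y, z in cm, then the turn about the tool's z in degrees. A call has 1 to 8 rows; each row is the pose to reach, as a shift and turn from the pose commanded when the call began, along the tool's axes at that moment; what a row does not reach only later rows make up. A row lasts 1/12 s, in which the tool goes at most 41.7 mm and 7.16 degrees, less where a joint would pass 70% of its speed; a pose out of reach is approached as far as the arm can. A call with a gripper value outside its range is refused whole. OPENING is the finger opening in cm, from 0 to 8.54, set as the call begins (- or left out, the last holds). The fingers move at their own pace and stop on an object; the grip force is fixed at half the most. Time passes only in rows, so rows that repeat a pose let the fingers close. It gives the time, the measured TCP pose, the force, the opening and the grip force at its end, in the units of the state.
- sensors.read_state(): the state, without advancing time (a new reading comes with each control period).
- get_image(name): name is "scene" or "top" or "wrist"; returns the picture (384x512x3 uint8, blue, green, red); there is no depth.
- camera_params(name): a dict with "mtx" (3x3 intrinsics, pixels), "rvec" (rotation vector, rad) and "tvec" (3), from world to camera coordinates, as OpenCV has them. Camera axes: x right, y down, z forward; pixel columns grow to the right and rows downward; lengths in mm; the calibration is good to about 2 mm. A picture is of the moment at which its call begins: read the wrist's pose just before it. camera_params takes no time and is no camera call; for the wrist camera it gives the pose at the moment of the call.
- order.finish_job(): hands the job in; it is judged then, once.
The state is a dict: "clock": time; "qpos": joint angles; "qd": joint speeds; "tau": joint torques, N m; "eef_pos": TCP position; "tool_rot": TCP orientation; "force": force on the tool from outside, world axes, zero at the start; "torque": the same for the moment, N m; "width": finger opening in mm; "gripper_force": force on a finger pad.
Only numpy, scipy, OpenCV 4.12 (cv2) and the standard library are available. Lean on these libraries where they do the work, as an engineer would, in place of code of your own. Each camera call takes 0.05 s, during which the arm holds its last target. There are 200 camera calls.

## Task

On the sample reader, first turn the steel turnbutton on its lamp house a quarter turn clockwise, until it points fully across the edge of the lamp lid and secures it. Then take the sample slide by its grip fin, tilt it to match the sloped window, and press it flat on the window, centred and squared up with it (either way round), so that the sprung window sinks about half way and not to its stop. Finish while holding the slide there, still gripped and pressed; leave the bottles, tape and stamp where they are.

Things in the scene. Friction and masses are not known exactly. Their poses are not given: they have to be found in the camera images.
- reader: Fixed sample reader, grey base 220 (x) x 300 (y) x 35 mm; origin: centre of underside, z up. White lamp house on its -y half: x -55 to 95, y -140 to -30, top z 70; shut aluminium lid on it, x -15 to 90, y -130 to -40, top z 74. Turnbutton pivot x -30, y -85. On the +y half a tilting frame 130 x 100 mm, hinged along y at x -70, y 70, z 50, rises to +x and carries the window.
- turnbutton_grip (a point): On the turnbutton's upright pivot axis, 24 mm above its underside, 100 mm above the desk. Steel bar 70 long x 12 wide x 8 high with an upright grip fin 36 long x 12 thick on its middle, up to 32 mm above the underside; both lie along this frame's y, which turns with the button. Underside 6 mm above the lamp house, 2 mm above the lid.
- turnbutton (a joint): Turn of the turnbutton in rad, growing clockwise seen from above. 0: bar parallel to the lid's front edge (reader y), lid free. 1.57, at a hard stop: bar across the edge (along reader x), lid secured. It starts between 0 and 0.5 and stays where it is left; about 0.06 N m turns it.
- window_face (a point): Centre of the outer face of the sprung window, a black plate 84 (x, up the slope) x 60 (y) x 8 mm with a glass pane, 19 mm proud of the tilting frame. z: normal out of the face; x: up the slope, away from the robot; y level. Moves with the plate as it sinks. The slope (angle of z from vertical), 0.2 to 0.5 rad, varies and is held by a stiff hinge.
- window (a joint): How far the sprung window has been pushed in along its normal, m. 0 at rest, stop at 0.010. The spring pushes back with 2.5 N at 0 and 1 N more per mm: about 7.5 N half way.
- stage (a joint): Slope of the tilting frame and window, rad: 0 level, growing as its far edge rises; starts 0.2 to 0.5. Very stiff.
- slide: Dark grey plastic sample slide: flat plate 70 (x) x 46 (y) x 5 mm with an upright grip fin on its middle, 38 long (along x) x 10 thick (y), top 42 mm above the underside. Origin at the centre of the underside, z up along the fin. 40 to 85 g. Starts lying flat on the desk, fin up.
- bottle_a: Bystander: closed pink bottle, 56 mm across, 150 mm high, origin at the centre of its underside; standing far left.
- bottle_b: Bystander: like bottle_a, standing far right.
- tape: Bystander: roll of tape lying flat, 80 mm across, 22 mm high, beyond the work.
- stamp: Bystander: wooden hand stamp, 40 mm across, 66 mm high, near left.
Things that resemble listed ones, but are neither listed nor needed, are in the scene too. Leave any blue or turquoise look-alike of the slide alone.

How it is judged:
By the outcome, as a careful person would: the job done as asked, in the order asked, and still so for the second after the job is handed in, while the arm keeps its last pose, push and grip.
It also fails if it takes over 54 s, if anything falls off the work surface, if the arm or the gripper's body presses on something with over 40 N, if the wrist force passes 120 N, or if a joint passes its speed limit or range.

## Working session

There is one attempt and no reset: what is moved stays moved. The work goes in short steps, Python scripts to look and compute and a shell command to move; the robot and the scene stay as the last step left them, time stands still between calls to the robot, and variables do not carry over. Pictures are saved under pics/ and viewed, at most 10 in all, crops included, and the job is handed in when it is done.

```bash
ls; mkdir -p pics
python3 - <<'E'
from cell import sensors,get_image,camera_params
import cv2,numpy as np
s=sensors.read_state();print(s)
for n in("scene","top"):
    im=get_image(n);cv2.imwrite(f"pics/{n}0.png",im)
    p=camera_params(n);R=cv2.Rodrigues(np.array(p["rvec"]))[0];print(n,p["mtx"],-R.T@np.array(p["tvec"]).ravel())
a=cv2.imread("pics/scene0.png");b=cv2.imread("pics/top0.png")
E
```

```text
pics
{'clock': 0.0, 'qpos': array([-1.26578714,  0.62929046,  0.03842718,  1.51835624, -0.02701495,
        0.99629173, -0.01999922]), 'qd': array([ 0.00015445, -0.00030488, -0.0007311 ,  0.00035758,  0.00096551,
        0.00404834,  0.00085838]), 'tau': array([ 6.86517214e-04, -5.63396394e+01,  1.22635826e+00, -1.93447065e+01,
        1.10258340e-02,  1.04592644e-02, -6.89769436e-06]), 'eef_pos': array([235.27913957, 605.26845314, 230.4286387 ]), 'tool_rot': array([-3.13976409e+00, -2.59754345e-07,  2.77078833e+00]), 'force': array([-0.53856163, -0.1525911 , -0.0184372 ]), 'torque': array([0.04190589, 0.01405651, 0.03793928]), 'gripper_force': 0.0, 'width': 85.52348611325661}
scene [[483.70497085   0.         255.42284651]
 [  0.         483.70497085 189.46140461]
 [  0.           0.           1.        ]] [1509.82288928  229.44126733  951.45555639]
top [[484.80309795   0.         251.49607495]
 [  0.         484.80309795 194.47324079]
 [  0.           0.           1.        ]] [ 486.98267494  -19.14256488 1517.34164092]
```

View pics/scene0.png

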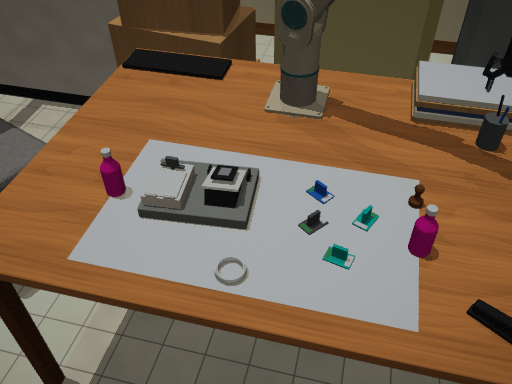

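View pics/top0.png

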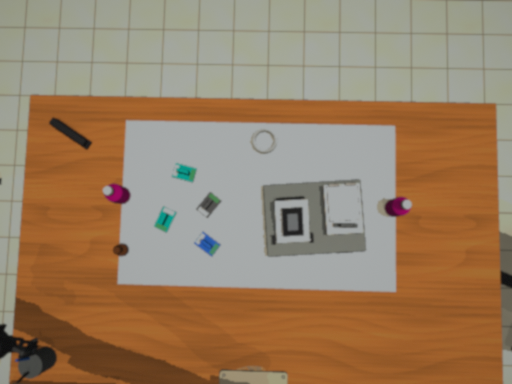

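The scene view shows the reader at about (200,190) and the dark slide at (313,222). In the top view the reader's corners are near (263,185), (360,180), (366,250) and (268,256), the button is at (345,225), the window at (291,221), and the dark slide at (208,204). The other slides are blue or turquoise.

```bash
cat > h.py <<'E'
import cv2,numpy as np
from cell import sensors,get_image,camera_params
from scipy.spatial.transform import Rotation as Ro
def cam(n):
    p=camera_params(n);R=cv2.Rodrigues(np.array(p["rvec"]))[0];t=np.array(p["tvec"]).ravel()
    return np.array(p["mtx"]),R,t
def ray(c,uv):
    K,R,t=c;d=R.T@np.linalg.solve(K,[uv[0],uv[1],1.]);return -R.T@t,d
def onplane(c,uv,z):
    o,d=ray(c,uv);return o+d*(z-o[2])/d[2]
def proj(c,P):
    K,R,t=c;q=K@(R@np.array(P,float)+t);return q[:2]/q[2]
def tri(c1,u1,c2,u2):
    P1=c1[0]@np.c_[c1[1],c1[2]];P2=c2[0]@np.c_[c2[1],c2[2]]
    X=cv2.triangulatePoints(P1,P2,np.array(u1,float),np.array(u2,float)).ravel();return X[:3]/X[3]
def tool():
    s=sensors.read_state();return np.array(s["eef_pos"]),Ro.from_euler('xyz',s["tool_rot"]).as_matrix()
E
python3 - <<'E'
from h import *
np.set_printoptions(precision=3,suppress=True)
c=cam("top")
for n,uv,z in [("rc",(263,185),35),("rc",(360,180),35),("rc",(366,250),35),("rc",(268,256),35),("btn",(345,225),100),("win",(291,221),80),("slide",(208,204),5)]: print(n,onplane(c,uv,z))
p,R=tool();print(R)
w=cam("wrist");print("wristcam rel tool",R.T@(-w[1].T@w[2]-p), R.T@w[1].T, w[0])
im=cv2.resize(cv2.imread("pics/top0.png")[165:270,150:400],None,fx=3,fy=3,interpolation=2);cv2.imwrite("pics/topc.png",im)
E
```

```text
rc [664.936 -16.337  35.   ]
rc [ 687.243 -313.339   35.   ]
rc [ 474.326 -332.148   35.   ]
rc [448.513 -36.576  35.   ]
btn [ 545.544 -257.517  100.   ]
win [ 554.218 -101.735   80.   ]
slide [604.569 154.709   5.   ]
[[-0.932  0.362 -0.001]
 [ 0.362  0.932 -0.002]
 [-0.    -0.002 -1.   ]]
wristcam rel tool [  75.633    0.206 -142.141] [[ 0.001 -0.954 -0.3  ]
 [ 1.     0.001 -0.   ]
 [ 0.    -0.3    0.954]] [[296.225   0.    256.539]
 [  0.    296.225 195.141]
 [  0.      0.      1.   ]]
```

View pics/topc.png

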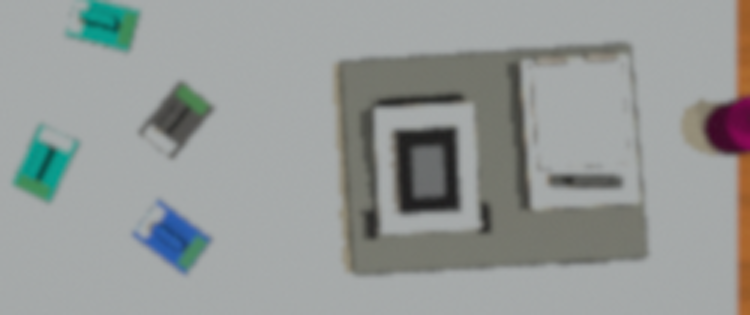

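```bash
python3 -m inch '[[[-22.5,-24,0,54],[-22.5,-24,0,54],[-22.5,-24,0,54],[-22.5,-24,0,54],[-22.5,-24,0,54],[-22.5,-24,0,54],[-22.5,-24,0,54],[-22.5,-24,0,54]]]'
cat >> h.py <<'E'
def to(P,yaw=None):
    p,R=tool();s=sensors.read_state()
    d=R.T@(np.array(P,float)-p)/10
    y=0 if yaw is None else -np.degrees((yaw-s["tool_rot"][2]+np.pi)%(2*np.pi)-np.pi)
    print("rows",np.round(d,2),round(y,1))
E
python3 -c "
from h import *
to([540,-150,230],1.5)
print(sensors.read_state()['qpos'])"
```

```text
clock: 0.77
eef_pos: [358.6, 297.8, 231.2]
tool_rot: [-3.141, 0.001, 1.822]
force: [0.6, -0.1, -0.9]
width: 85.3
gripper_force: 0.0
rows [-47.88   6.46   0.15] 18.4
[-0.98934541  0.3839464   0.32112174  2.01683564 -0.1706134   0.76662087
 -0.31580259]
```

```bash
python3 -m inch '[[[-32,4.3,0,0],[-32,4.3,0,0],[-32,4.3,0,0],[-32,4.3,0,0],[-32,4.3,0,0],[-32,4.3,0,0],[-32,4.3,0,0],[-32,4.3,0,0]]]' >/dev/null; python3 -m inch '[[[-16,2.2,0,18],[-16,2.2,0,18],[-16,2.2,0,18],[-16,2.2,0,18],[-16,2.2,0,18],[-16,2.2,0,18],[-16,2.2,0,18]]]'
python3 -c "
from h import *
c=cam('wrist');im=get_image('wrist');cv2.imwrite('pics/w1.png',im)
np.savez('w1.npz',K=c[0],R=c[1],t=c[2])
for P in ([545,-257,100],[554,-101,80],[605,155,5]): print(proj(c,P))"
```

```text
clock: 2.02
eef_pos: [542.7, -146.3, 230.7]
tool_rot: [-3.14, -0.001, 1.514]
force: [0.7, 0.4, -0.3]
width: 85.7
gripper_force: 0.0
[263.68253815 285.57575988]
[264.67450429 135.04402512]
[ 303.33911013 -148.07605498]
```

View pics/w1.png

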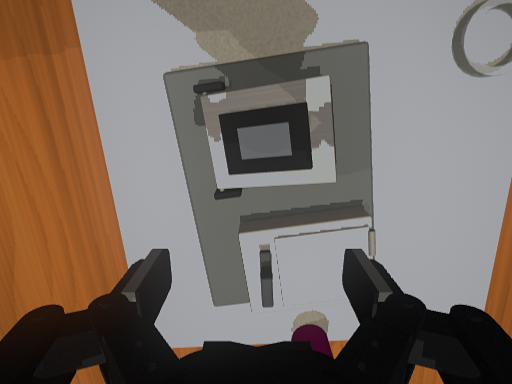

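The view shows the base's left and top edges with corners at (165,74), (367,42) and (214,307), the black window with corners near (219,113), (306,102), (312,168) and (230,175), and the button bar from (266,245) to (267,305).

```bash
cat > m.py <<'E'
from h import *
np.set_printoptions(precision=3,suppress=True)
def dark(im,box,th):
    x0,y0,x1,y1=box;g=im[y0:y1,x0:x1].max(2)
    m=(g<th).astype(np.uint8)
    cs,_=cv2.findContours(m,cv2.RETR_EXTERNAL,cv2.CHAIN_APPROX_NONE)
    c=max(cs,key=cv2.contourArea);return c.reshape(-1,2)+[x0,y0]
def quad(pts):
    # fit lines to the four sides of a contour
    q=cv2.approxPolyDP(cv2.convexHull(pts.astype(np.int32)),6,True).reshape(-1,2)
    if len(q)!=4: q=cv2.boxPoints(cv2.minAreaRect(pts.astype(np.float32)))
    L=[]
    for i in range(4):
        a,b=q[i].astype(float),q[(i+1)%4].astype(float);d=(b-a)/np.linalg.norm(b-a);n=np.array([-d[1],d[0]])
        r=pts-a;s=r@d/np.linalg.norm(b-a);k=(abs(r@n)<4)&(s>.12)&(s<.88)
        vx,vy,x,y=cv2.fitLine(pts[k].astype(np.float32),cv2.DIST_HUBER,0,.01,.01).ravel();L.append(np.cross([x,y,1],[x+vx,y+vy,1]))
    P=[np.cross(L[i-1],L[i]) for i in range(4)];return np.array([p[:2]/p[2] for p in P])
E
python3 - <<'E'
from m import *
z=np.load('w1.npz');c=(z['K'],z['R'],z['t']);im=cv2.imread('pics/w1.png')
hsv=cv2.cvtColor(im,cv2.COLOR_BGR2HSV)
for uv in [(225,145),(265,140),(190,200),(350,200),(266,275),(210,160),(266,290),(260,247)]: print(uv,im[uv[1],uv[0]])
for P in [(165,74),(367,42),(214,307)]: print(onplane(c,P,35))
w=quad(dark(im,(212,95,322,182),70));print(w)
# order: model x up slope = image right, y = image up
ctr=w.mean(0);o=[]
for sx,sy in [(-1,1),(1,1),(1,-1),(-1,-1)]:
    o.append(max(w,key=lambda p:sx*(p-ctr)[0]-sy*(p-ctr)[1]))
M=np.array([(-42,30,0),(42,30,0),(42,-30,0),(-42,-30,0)],float)
n,rv,tv,e=cv2.solvePnPGeneric(M,np.array(o),c[0],None,flags=cv2.SOLVEPNP_IPPE)
for r,t,er in zip(rv,tv,e):
    Rw=c[1].T@cv2.Rodrigues(r)[0];print("win",c[1].T@(t.ravel()-c[2]),Rw[:,2],"xaxis",Rw[:,0],er)
b=dark(im,(255,238,275,312),110);print(cv2.minAreaRect(b.astype(np.float32)),b.min(0),b.max(0))
cv2.imwrite('pics/w1c.png',cv2.resize(im[60:320,150:390],None,fx=3,fy=2.3,interpolation=2)[:598])
E
```

```text
(225, 145) [39 39 41]
(265, 140) [100  97  95]
(190, 200) [115 113 112]
(350, 200) [79 82 83]
(266, 275) [47 47 47]
(210, 160) [ 99 105 104]
(266, 290) [80 80 80]
(260, 247) [114 125 135]
[452.424 -36.163  35.   ]
[664.386 -17.464  35.   ]
[ 475.284 -331.464   35.   ]
[[306.278 101.996]
 [311.857 167.756]
 [229.154 173.336]
 [218.495 114.487]]
win [ 553.867 -105.68    86.264] [-0.23  -0.066  0.971] xaxis [0.969 0.074 0.234] [0.259]
win [ 556.423 -104.329   87.673] [0.196 0.302 0.933] xaxis [ 0.977  0.019 -0.212] [1.984]
((266.070068359375, 277.5320739746094), (57.31077194213867, 12.096259117126465), 88.02507019042969) [260 249] [273 306]
```

View pics/w1c.png

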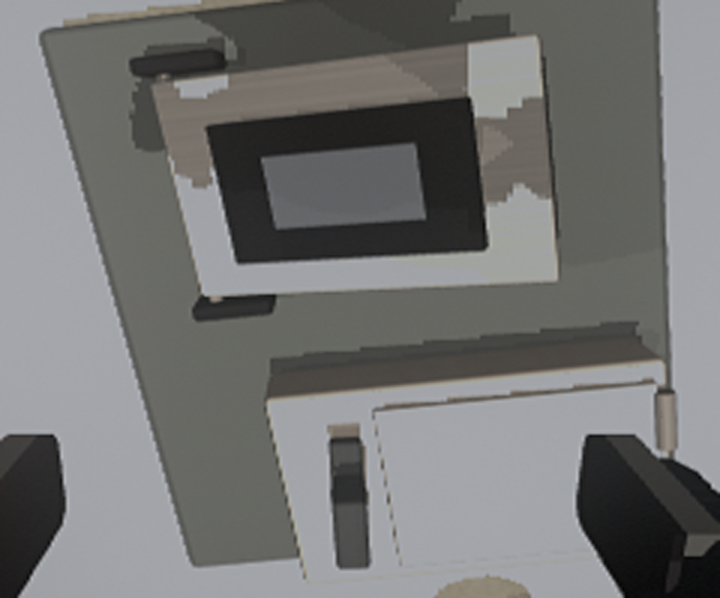

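Run:
```python
from m import *
z=np.load('w1.npz');c=(z['K'],z['R'],z['t']);im=cv2.imread('pics/w1.png')
piv=np.array([547.3,-262.4])
for th in (0,.1,.2):
  a=0.08-th; X=np.array([np.cos(a),np.sin(a)]);Y=np.array([-np.sin(a),np.cos(a)])
  f=lambda x,y,zz: proj(c,[*(piv+x*X+y*Y),zz]).round(1)
  print(th,"bar",[f(x,y,84) for x,y in[(-6,35),(6,35),(6,-35),(-6,-35)]],"fin",[f(x,y,108) for x,y in[(-6,18),(6,18),(6,-18),(-6,-18)]])
g=im.max(2)
for v in range(243,311,4): print(v,g[v,254:280])
```

```text
0 bar [array([256.1, 254.3]), array([267.1, 252.9]), array([274.6, 306.6]), array([264.3, 307.7])] fin [array([258.3, 280.3]), array([269.9, 278.9]), array([274. , 308.1]), array([262.8, 309.4])]
0.1 bar [array([259.3, 253.5]), array([270.3, 253.2]), array([271.6, 307.2]), array([261.3, 307.5])] fin [array([260. , 279.7]), array([271.7, 279.3]), array([272.4, 308.7]), array([261.1, 309. ])]
0.2 bar [array([262.5, 253.1]), array([273.5, 253.7]), array([268.6, 307.6]), array([258.3, 307. ])] fin [array([261.8, 279.2]), array([273.4, 279.9]), array([270.7, 309.1]), array([259.4, 308.5])]
243 [168 168 169 168 169 170 171 167 167 167 162 162 163 158 158 157 170 168
 169 170 170 165 169 169 169 170]
247 [168 169 169 169 173 137 135 119 120 120 120 120 120 120 119 117 173 171
 169 170 172 127 171 170 169 169]
251 [169 169 169 169 172 159  46  43  46  46  47  47  48  48  47  40 127 173
 170 169 169 170 163 169 169 169]
255 [169 169 169 170 174 135  71  83  82  82  82  82  81  81  83  74  68 117
 173 170 170 172 120 171 171 170]
259 [169 169 169 168 171 177  68  79  82  81  82  81  81  80  84
[... 678 characters left out ...]

  93 172 168 167 168 167 168 170]
287 [169 169 169 169 168 171 178  76  71  80  80  81  81  82  79  79  80  67
  88 171 169 170 170 170 170 171]
291 [169 169 169 169 169 170 176  94  67  80  80  80  79  81  80  79  80  69
  70 173 170 170 169 169 170 171]
295 [169 170 170 169 169 171 174 115  68  77  79  79  79  81  79  78  78  73
  52 171 168 169 169 170 170 170]
299 [169 169 169 169 169 170 172 154  64  75  78  78  79  80  78  76  77  74
  60 140 173 170 169 169 170 169]
303 [169 169 168 169 169 168 171 177  66  69  78  76  77  78  79  78  75  76
  64 109 173 170 169 169 169 169]
307 [169 169 169 168 169 169 169 170 174 126 126 125 128 128 131 129 138 140
 150 172 170 169 169 169 169 169]
```

```bash
python3 -c "
from h import *
to([547.3,-260,125],1.571);to([547.3,-260,84],1.571)"
```

```text
rows [-11.43   1.1   10.56] -3.2
rows [-11.43   1.1   14.66] -3.2
```

```bash
python3 -m inch '[[[-11.4,1.1,8,-3.2],[-11.4,1.1,8,-3.2],[-11.4,1.1,8,-3.2],[-11.4,1.1,8,-3.2],[-11.4,1.1,14.6,-3.2],[-11.4,1.1,14.6,-3.2],[-11.4,1.1,14.6,-3.2],[-11.4,1.1,14.6,-3.2]]]' 5; python3 -c "
from h import *
to([547.3,-260,84],1.571)
im=get_image('wrist');cv2.imwrite('pics/w2.png',im)"
```

```text
clock: 2.73
eef_pos: [547.4, -259.3, 84.7]
tool_rot: [-3.139, -0.002, 1.572]
force: [1.0, 0.2, 0.9]
width: 50.3
gripper_force: 0.0
rows [-0.07 -0.01  0.07] 0.1
```

View pics/w2.png

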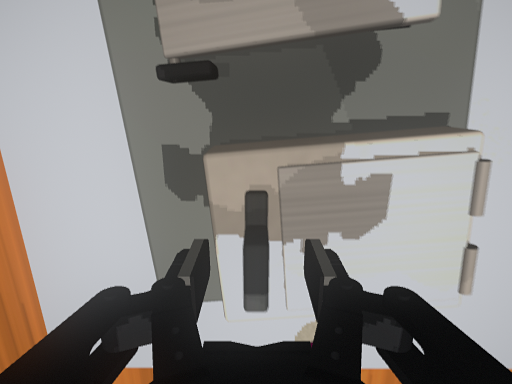

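The fin, (245–268, 228–310), sits centred between the open fingers. Next I close on it and turn.

```bash
python3 -m inch '[[[0,0,0,0],[0,0,0,0],[0,0,0,0],[0,0,0,0],[0,0,0,0],[0,0,0,0],[0,0,0,0]]]' 0.6; python3 -m inch '[[[0,0,0,7],[0,0,0,14],[0,0,0,21],[0,0,0,28],[0,0,0,35],[0,0,0,42],[0,0,0,49],[0,0,0,54]]]'
```

```text
clock: 3.37
eef_pos: [546.9, -261.5, 87.2]
tool_rot: [-3.141, -0.0, 1.57]
force: [-5.0, 1.1, 8.6]
width: 10.9
gripper_force: 59.7
clock: 4.03
eef_pos: [546.7, -261.5, 87.1]
tool_rot: [-3.141, 0.0, 0.622]
force: [-5.7, 2.0, 8.9]
width: 10.6
gripper_force: 59.9
```

```bash
python3 -m inch '[[[0,0,0,7],[0,0,0,14],[0,0,0,21],[0,0,0,28],[0,0,0,31],[0,0,0,33],[0,0,0,34],[0,0,0,34]]]'; python3 -c "
from h import *
print(sensors.read_state()['torque'])"
```

```text
clock: 4.7
eef_pos: [546.7, -261.4, 87.1]
tool_rot: [-3.141, 0.002, 0.037]
force: [-6.1, 1.1, 10.3]
width: 10.9
gripper_force: 62.9
[0.26987227 1.28620211 1.04251752]
```

```bash
python3 -m inch '[[[0,0,0,32],[0,0,0,32],[0,0,0,32],[0,0,0,32]]]' 5; python3 -m inch '[[[0,0,-4,0],[0,0,-8,0],[0,0,-12,0],[0,0,-15,0],[0,0,-15,0]]]';  python3 -c "
from h import *
im=get_image('wrist');cv2.imwrite('pics/w3.png',im)
c=cam('wrist');np.savez('w3.npz',K=c[0],R=c[1],t=c[2])
to([575,130,200],2.4)"
```

```text
clock: 5.03
eef_pos: [548.7, -261.1, 86.3]
tool_rot: [-3.14, -0.002, -0.471]
force: [-0.0, -1.1, -0.2]
width: 50.1
gripper_force: 0.0
clock: 5.45
eef_pos: [550.5, -264.2, 242.8]
tool_rot: [3.141, -0.012, -0.465]
force: [-0.7, -0.4, -0.3]
width: 50.3
gripper_force: 0.0
rows [-15.38 -36.24   3.87] -164.2
```

View pics/w3.png

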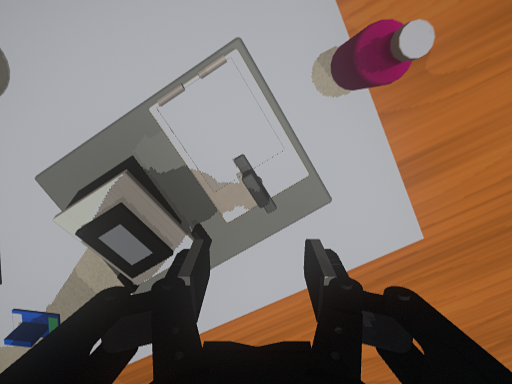

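The bar runs from about (238,158) to (272,210), across the lid edge. I turned 32° too far while releasing, so I'll check its angle numerically.

Run:
```python
from m import *
z=np.load('w3.npz');c=(z['K'],z['R'],z['t']);im=cv2.imread('pics/w3.png')
b=dark(im,(225,148,285,218),95);print(cv2.boxPoints(cv2.minAreaRect(b.astype(np.float32))))
for e in ([242,156],[269,211]): print(onplane(c,e,84))
for yaw in (.08,.0,.16):
  d=35*np.array([np.cos(yaw),np.sin(yaw)]);p=np.array([547.2,-261])
  print(yaw,proj(c,[*(p+d),84]),proj(c,[*(p-d),84]))
for e in ((238,39),(331,200),(37,179)): print('corner',onplane(c,e,35))
```

```text
[[229.91  161.056]
 [244.022 152.236]
 [278.573 207.517]
 [264.461 216.337]]
[ 580.216 -261.421   84.   ]
[ 514.729 -259.996   84.   ]
0.08 [238.326 155.771] [273.178 211.403]
0.0 [240.726 154.439] [270.872 212.589]
0.16 [236.05  157.288] [275.384 210.046]
corner [ 686.125 -309.035   35.   ]
corner [ 476.502 -328.538   35.   ]
corner [660.012 -21.642  35.   ]
```

```bash
python3 -m inch '[[[-12.3,-29,0,-57],[-12.3,-29,0,-57],[-12.3,-29,0,-57],[-12.3,-29,0,-57],[-12.3,-29,0,-57],[-12.3,-29,0,-57],[-12.3,-29,0,-57],[-12.3,-29,0,-57]]]' ; python3 -m inch '[[[0,0,0,-57],[0,0,0,-57],[0,0,0,-57],[0,0,0,-57],[0,0,0,-57],[0,0,0,-57],[0,0,0,-57],[0,0,0,-57]]]'; python3 -c "
from h import *
to([575,130,200],2.4);print(sensors.read_state()['qpos'])"
```

```text
clock: 6.17
eef_pos: [567.4, 60.0, 234.0]
tool_rot: [-3.137, 0.0, 0.542]
force: [0.1, 0.6, -0.5]
width: 50.1
gripper_force: 0.0
clock: 6.83
eef_pos: [567.5, 53.5, 234.6]
tool_rot: [-3.14, -0.001, 1.531]
force: [-0.5, 1.2, -1.3]
width: 50.1
gripper_force: 0.0
rows [7.67 0.45 3.47] -49.8
[-0.47810436  0.55788857  0.52441027  1.75070213 -0.3391368   0.92553966
  0.14734144]
```

```bash
python3 -m inch '[[[7.7,0.4,3.5,-50],[7.7,0.4,3.5,-50],[7.7,0.4,3.5,-50],[7.7,0.4,3.5,-50],[7.7,0.4,3.5,-50],[7.7,0.4,3.5,-50],[7.7,0.4,3.5,-50],[7.7,0.4,3.5,-50]]]' 4 ; python3 -c "
from h import *
c=cam('wrist');im=get_image('wrist');cv2.imwrite('pics/w4.png',im)
np.savez('w4.npz',K=c[0],R=c[1],t=c[2]);print(proj(c,[605,155,5]))"
```

```text
clock: 7.5
eef_pos: [575.1, 129.9, 199.7]
tool_rot: [-3.141, -0.002, 2.4]
force: [-0.2, 0.5, -0.2]
width: 40.3
gripper_force: 0.0
[289.37929392 175.04277682]
```

View pics/w4.png

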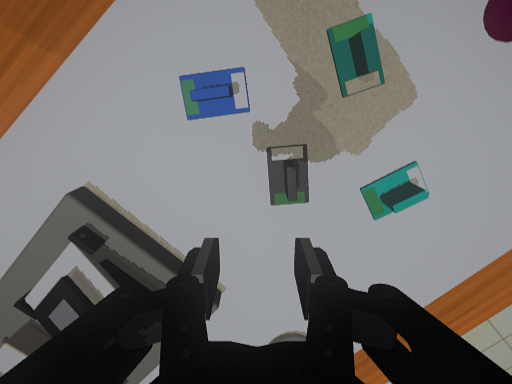

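The slide plate's corners are near (267,147), (308,144), (309,204) and (271,206), with the fin about upright in the image.

Run:
```python
from m import *
z=np.load('w4.npz');c=(z['K'],z['R'],z['t']);im=cv2.imread('pics/w4.png').astype(int)
# fin + plate side edges: plate, incl. labels: differ from paper/shadow
P=[onplane(c,u,5)[:2] for u in((267,147),(307.5,144),(309,203),(271,205))]
P=np.array(P);print(P,P.mean(0));print([np.linalg.norm(P[i]-P[i-1]) for i in range(4)])
for a,b in((3,0),(2,1)):
  d=P[b]-P[a];print(np.arctan2(d[1],d[0]))
for v in range(142,212,4): print(v,im.max(2)[v,262:314])
```

```text
[[563.069 157.497]
 [591.451 193.544]
 [647.106 149.977]
 [618.202 114.588]] [604.957 153.902]
[np.float64(69.86257366196155), np.float64(45.87928667846094), np.float64(70.67891262906866), np.float64(45.69250668667717)]
2.4802259673120197
2.4774149464681683
142 [120 116 114 116 118 119 121 121 120 118 120 121 120 118 121 124 123 120
 117 115 117 117 117 119 118 116 117 118 120 118 117 116 115 115 115 114
 115 115 118 119 119 119 119 119 119 117 116 116 119 119 117 116]
146 [116 116 116 119 126 113 111 111 110 106 104 102 100 100  92  81  77  68
  62  63  64  59  57  59  57  59  64  69  76  81  83  85  89  93  97  99
 102 106 111 117 103  53  52  52  47 122 122 122 119 117 118 121]
150 [123 119 138 126  96  54  55  55  54 106 121 119 121 123 121 120 121 117
 117 120 121 121 120 120 122 123 120 120 122 122 122 122 120 121 122 123
 124 120 117 119 124  53  53  52  49 101 126 122 119 117 117 118]
154 [162 162 162 163 171  63  74  63  52  83 127 123 119 119 121 118 129 148
 165 133 165 134 139 131 132 166 134 132 165 166 159 122 123 122 121 122
 123 122 121 122 128  55  52  53  50  94 119
[... 2345 characters left out ...]
103 103 105  95  67  67  66  71 166 163 162 161 162]
202 [163 162 162 163 162 162 163 167 100  69  70  71  74 107 106 106 105 105
 106 106 105 105 105 104 104 105 106 104 105 103 102 100  99  97  99  99
 103 100 103 101 103 104 101  99 103 108 123 164 163 160 162 161]
206 [162 162 163 163 163 163 163 163 164 166 166 166 166 167 167 165 165 165
 165 163 163 163 163 162 162 163 163 163 162 162 163 162 162 161 162 162
 161 162 162 162 161 162 162 161 162 162 162 161 162 162 162 162]
210 [163 162 163 162 163 162 163 163 162 162 163 162 162 162 162 162 162 162
 163 162 162 162 162 161 162 162 162 162 162 162 162 162 161 162 161 160
 162 162 162 162 162 161 162 162 162 161 162 162 162 162 162 162]
```

```bash
python3 -c "
from h import *
to([605,154,15],2.479)"
```

```text
rows [-0.57  3.81 18.47] -4.9
```

```bash
python3 -m inch '[[[-0.6,3.8,4,-4.5],[-0.6,3.8,8,-4.5],[-0.6,3.8,12,-4.5],[-0.6,3.8,12,-4.5],[-0.6,3.8,15.5,-4.5],[-0.6,3.8,18.5,-4.5],[-0.6,3.8,18.5,-4.5],[-0.6,3.8,18.5,-4.5]]]' ; python3 -m inch '[[[0,0,0,0],[0,0,0,0],[0,0,0,0],[0,0,0,0],[0,0,0,0],[0,0,0,0]]]' 0.6
```

```text
clock: 8.22
eef_pos: [605.0, 153.0, 15.2]
tool_rot: [-3.139, -0.001, 2.473]
force: [0.6, -0.4, 0.1]
width: 40.1
gripper_force: 0.0
clock: 8.72
eef_pos: [608.0, 153.9, 18.1]
tool_rot: [3.138, 0.003, 2.475]
force: [-0.0, 0.5, 7.4]
width: 8.7
gripper_force: 60.2
```

```bash
python3 -m inch '[[[0,0,-4,0],[0,0,-8,0],[0,0,-12,0],[0,0,-12,0]]]'; python3 -c "
from h import *
to([430,-114.4,110],3.22);print(sensors.read_state()['qpos'])"
```

```text
clock: 9.05
eef_pos: [611.7, 154.4, 144.5]
tool_rot: [3.129, 0.009, 2.474]
force: [0.8, -0.2, -1.7]
width: 8.8
gripper_force: 59.0
rows [ -2.33 -32.4    3.07] -42.7
[-0.42311233  0.70295272  0.21708624  1.67637515 -0.20174023  0.76830494
  0.79092954]
```

```bash
python3 -m inch '[[[-2.3,-32.4,0,-42.5],[-2.3,-32.4,0,-42.5],[-2.3,-32.4,0,-42.5],[-2.3,-32.4,0,-42.5],[-2.3,-32.4,0,-42.5],[-2.3,-32.4,0,-42.5],[-2.3,-32.4,0,-42.5],[-2.3,-32.4,0,-42.5]]]'; python3 -c "
from h import *
c=cam('wrist');im=get_image('wrist');cv2.imwrite('pics/w5.png',im)
to([430,-114.4,110],3.22)"
```

```text
clock: 9.72
eef_pos: [421.7, -118.0, 136.3]
tool_rot: [-3.14, 0.001, -3.068]
force: [0.2, -1.1, -0.7]
width: 9.1
gripper_force: 59.1
rows [-1.37  0.86  2.6 ] -0.8
```

View pics/w5.png

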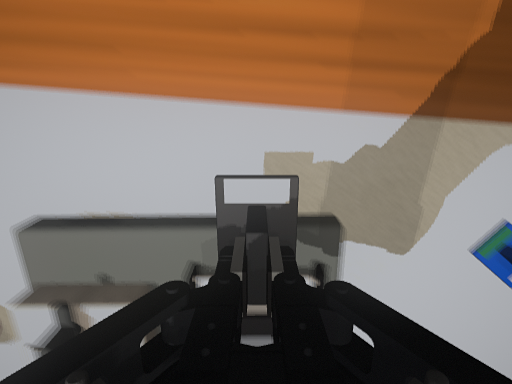

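The held slide's near end (white label) is visible, with its corners at (216,177) and (298,177). It sits square in the grip.

```bash
python3 -m inch '[[[-1.1,0.6,4,0],[-1.1,0.6,4,0],[-1.1,0.6,4,0],[-1.1,0.6,4,0],[-1.1,0.6,4,0]]]'; python3 -c "
from h import *
to([430,-114.4,70],3.22)
c=cam('wrist');p,R=tool();im=get_image('wrist');cv2.imwrite('pics/w6.png',im)
o=p
for tx,ty in((35,23),(35,-23)):
  for dz in (15,17,19): print(ty,dz,proj(c,p+R@np.array([tx,ty,dz-5])))
"
```

```text
clock: 10.18
eef_pos: [435.3, -108.4, 97.1]
tool_rot: [-3.141, 0.003, -3.066]
force: [-0.5, 0.0, -0.3]
width: 9.1
gripper_force: 59.0
rows [ 0.58 -0.56  2.71] -0.1
23 15 [300.39621056 182.42587663]
23 17 [299.87223012 181.46380175]
23 19 [299.36066022 180.52451372]
-23 15 [213.77927664 182.3547347 ]
-23 17 [214.29332637 181.39356731]
-23 19 [214.79520145 180.45516399]
```

```bash
python3 -c "
from h import *
im=cv2.imread('pics/w6.png').max(2).astype(int)
print(im[168:208,235]);print(im[168:208,275])
for v in (190,215,235): print(im[v,208:226],im[v,290:308])
"
```

```text
[184 184 184 184 185 187 166  91  58  69 113 171 185 183 184 184 183 183
 183 183 183 183 182 183 183 183 182 182 182 182 182 181 182 183 176 134
  73  78  78  78]
[154 153 152 149 152 157 141  82  56  66 112 170 184 183 182 182 182 182
 181 181 181 182 182 181 182 181 182 181 181 181 180 181 181 182 175 133
  72  76  76  77]
[183 183 183 183 183 185 192  92  80  83  84  84  84  84  82  75 189 185] [ 80  79  81  81  81  81  81  75  69 154 155 151 149 149 149 150 151 152]
[182 182 182 181 181 182 182 189  96  72  77  76  77  76  76  76  77  77] [ 55  56  55  56  55  54  50  89 154 149 146 146 146 147 148 149 151 153]
[95 96 96 95 96 95 95 96 99 52 48 51 51 51 50 49 50 50] [48 48 47 48 47 47 40 65 64 65 65 66 66 65 65 66 65 65]
```

```bash
python3 -m inch '[[[0.5,-0.5,3.4,0],[0.5,-0.5,3.4,0],[0.5,-0.5,3.8,0],[0.5,-0.5,4.0,0],[0.5,-0.5,4.0,0]]]'; python3 -m inch '[[[0,0,0.5,0],[0,0,0.8,0],[0,0,1,0],[0,0,1,0]]]'
```

```text
clock: 10.65
eef_pos: [430.6, -113.8, 56.5]
tool_rot: [-3.141, 0.002, -3.066]
force: [-0.5, 1.0, -0.8]
width: 8.6
gripper_force: 59.1
clock: 10.98
eef_pos: [427.4, -114.4, 47.3]
tool_rot: [-3.141, -0.003, -3.067]
force: [-8.1, -1.0, 23.0]
width: 8.6
gripper_force: 67.6
```

```bash
cat > tilt.py <<'E'
from m import *
def tilt(name,dbg=True):
    c=cam('wrist');p,R=tool();im=get_image('wrist');cv2.imwrite(f'pics/{name}.png',im)
    g=im.max(2).astype(int)
    for f in np.arange(0,.4,.05):
        e=[]
        for dz in(17.5,12.5):
            x,z=37,dz+19;X=x*np.cos(f)-z*np.sin(f);Z=x*np.sin(f)+z*np.cos(f)-19
            e+=[proj(c,p+R@np.array([X,y,Z])) for y in(23,-23)]
        print(round(f,2),"und row %.1f w %.1f  top row %.1f w %.1f"%(e[0][1],e[0][0]-e[1][0],e[2][1],e[2][0]-e[3][0]))
    for u in(235,278): print(g[168:220,u])
tilt(__import__('sys').argv[1])
E
python3 tilt.py w7
```

```text
0.0 und row 175.4 w 83.1  top row 177.6 w 85.6
0.05 und row 177.9 w 82.0  top row 179.7 w 84.5
0.1 und row 180.5 w 80.9  top row 181.9 w 83.3
0.15 und row 183.2 w 79.9  top row 184.3 w 82.3
0.2 und row 186.1 w 78.9  top row 186.7 w 81.3
0.25 und row 189.0 w 78.1  top row 189.3 w 80.3
0.3 und row 192.1 w 77.2  top row 192.0 w 79.5
0.35 und row 195.2 w 76.4  top row 194.8 w 78.6
[181 181 182 167 151 151 149 148 147 147 149 155 149 106  54  92 154 183
 181 179 180 180 179 179 180 179 180 179 179 179 179 179 179 179 178 179
 178 179 179 182 161  95  83  84  85  84  84  83  83  84  84  82]
[180 181 180 182 167 151 153 154 153 153 154 157 149 105  53  90 151 182
 180 180 179 179 179 178 179 178 178 179 178 178 179 178 178 178 180 164
 145 147 148 153 135  73  61  63  63  62  62  61  62  61  61  60]
```

```bash
python3 -m inch '[[[0,0,0.2,0],[0,0,0.4,0],[0,0,0.4,0],[0,0,0.4,0]]]';python3 tilt.py w8|tail -6
```

```text
clock: 11.37
eef_pos: [425.4, -114.5, 43.4]
tool_rot: [-3.14, -0.006, -3.067]
force: [-11.2, -0.4, 27.3]
width: 8.6
gripper_force: 72.0
[179 180 179 179 179 178 179 180 166 149 149 148 145 145 145 149 158 134
  59 127 184 180 178 178 178 178 179 178 178 178 178 178 178 177 178 178
 177 177 177 177 177 177 179 171 134  81  85  85  85  85  84  85]
[179 179 179 179 179 179 179 181 166 151 152 153 154 153 152 155 158 133
  56 125 183 179 177 177 178 177 177 177 177 177 176 177 177 177 179 165
 153 152 150 147 146 145 150 144 109  56  62  62  62  61  61  61]
```

```bash
python3 -m inch '[[[0,0,0.2,0],[0,0,0.3,0],[0,0,0.3,0],[0,0,0.3,0]]]';python3 -m inch '[[[0,0,-2,0],[0,0,-4,0],[0,0,-5,0],[0,0,-5,0],[0,0,-5,0]]]';python3 tilt.py w9|tail -6; python3 -c "
from h import *
im=cv2.imread('pics/w9.png').max(2).astype(int)
for v in (200,215): print(im[v,208:226],im[v,288:308])
im=get_image('scene');cv2.imwrite('pics/s2.png',im)"
```

```text
clock: 11.75
eef_pos: [424.3, -114.7, 40.6]
tool_rot: [-3.14, -0.008, -3.067]
force: [-13.2, 0.4, 32.5]
width: 8.7
gripper_force: 76.0
clock: 12.17
eef_pos: [430.5, -114.2, 89.1]
tool_rot: [-3.141, 0.002, -3.067]
force: [0.2, 0.5, -1.0]
width: 8.8
gripper_force: 70.7
[182 182 182 182 183 182 182 182 181 182 182 182 182 182 182 182 181 182
 185 164  88 108 169 184 182 181 181 181 181 181 181 181 180 181 181 180
 179 180 180 180 180 180 180 180 180 183 158  78  82  83  82  83]
[169 156 157 154 152 154 157 158 157 156 154 152 149 148 146 145 148 152
 157 139  79 108 169 182 179 179 180 180 179 179 179 180 181 168 156 156
 156 156 155 153 151 149 148 147 149 154 133  53  59  60  59  59]
[181 182 181 181 181 182 182 182 190  75  88  89  89  89  88  88  84 130] [159  64  62  65  66  65  66  64  55  81 139 135 134 135 134 134 134 132
 131 131]
[180 181 179 180 180 180 181 182 188  70  85  86  85  85  85  85  84  81] [ 53  56  56  60  61  60  60  61  48  75 134 132 134 134 133 133 135 133
 131 130]
```

Run:
```python
from m import *
from scipy.optimize import least_squares
c=cam('wrist');p,R=tool()
def feat(q,lab):
    tx,dz,f=q
    # slide centre-underside (tx,dz), tilt f: local x->(cos,sin), up->(sin.. )
    def P(x,h,y=0):
        X=tx+x*np.cos(f)+h*np.sin(f);Z=dz+x*np.sin(f)-h*np.cos(f);return proj(c,p+R@np.array([X,y,Z]))
    def w(v):
        a,b=P(34,5,23),P(0,5,23);a2,b2=P(34,5,-23),P(0,5,-23)
        L=a+(b-a)*(v-a[1])/(b[1]-a[1]);L2=a2+(b2-a2)*(v-a2[1])/(b2[1]-a2[1]);return abs(L[0]-L2[0])
    return np.array([P(35,0)[1],P(35,5)[1],P(lab,5)[1]]),w
o6=np.array([174.6,178.1,203.2]);o9=np.array([187.6,189.2,214.5])
def r(x,obs,ws):
    rows,w=feat(x[:3],LAB if len(x)==3 else x[3]);return np.r_[rows-obs,[w(v)-m for v,m in ws]]
def r6(x): return np.r_[r(np.r_[x[:2],0,x[2]],o6,[(190,84.1),(215,81.2)])]
s6=least_squares(r6,[1.9,17.5,20]);print(s6.x,s6.fun);LAB=s6.x[2]
s9=least_squares(lambda x:r(x,o9,[(200,80.4),(215,80.3)]),[-6,17,.2]);print(s9.x,s9.fun)
```

```text
[ 1.7   18.925 20.244] [ 0.672 -0.654 -0.    -0.333  0.359]
[-6.682 19.301  0.132] [ 0.176 -0.127 -0.046  0.314 -0.3  ]
```

```bash
python3 -c "
import cv2
a=cv2.imread('pics/s2.png');cv2.imwrite('pics/s2c.png',cv2.resize(a[110:240,130:290],None,fx=4.5,fy=4.5,interpolation=2))"
```

```text
(no output)
```

View pics/s2c.png

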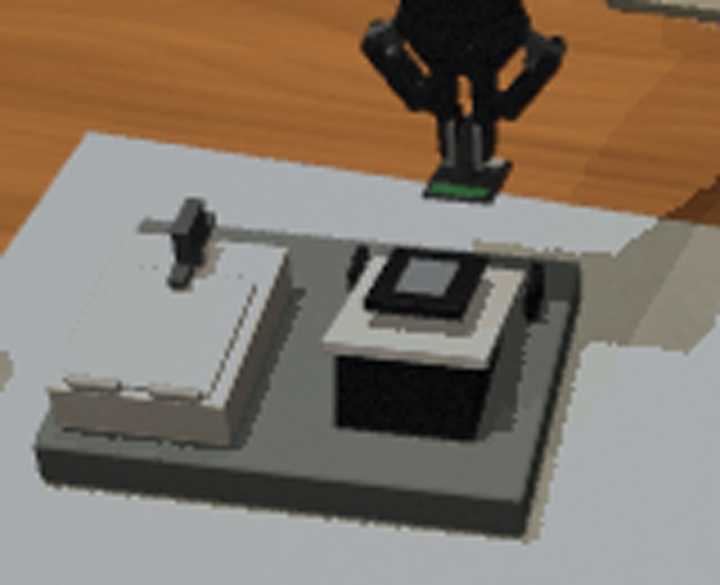

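The scene crop shows the slide tilted over the near edge. The reader's lower window plate is clear at crop (425,285), and the button lies across the lid.

```bash
python3 -c "
from h import *
to([430,-114.4,140],3.22);to([546.8,-105.6,130],3.22)"
```

```text
rows [-0.05 -0.05 -5.2 ] -0.2
rows [-11.76  -0.05  -4.2 ] -0.2
```

```bash
python3 -m inch '[[[0,0,-4,0],[-3,0,-5.2,0],[-7,0,-5.2,0],[-11,0,-5.2,0],[-11.8,0,-4.2,0],[-11.8,0,-4.2,0],[-11.8,0,-4.2,0],[-11.8,0,-4.2,0]]]';  python3 -c "
from h import *
im=get_image('wrist');cv2.imwrite('pics/w10.png',im)
c=cam('wrist');np.savez('w10.npz',K=c[0],R=c[1],t=c[2])
to([546.8,-105.6,106],3.22)"
```

```text
clock: 12.93
eef_pos: [545.5, -105.1, 129.2]
tool_rot: [3.141, -0.004, -3.066]
force: [0.5, 0.2, -0.6]
width: 8.6
gripper_force: 70.7
rows [-0.11 -0.04  2.37] -0.2
```

View pics/w10.png

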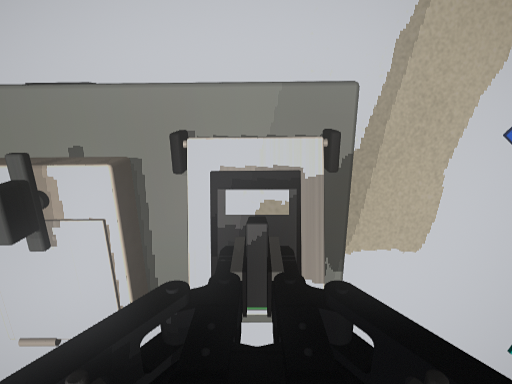

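The window frame, black at (211–300, 171…), lies centred beneath the slide, whose near end is at row ~187. This view takes me past the ten I was allowed, so from here I measure numerically only.

Run:
```python
from m import *
L=lambda n:(lambda z:(z['K'],z['R'],z['t']))(np.load(n))
c1,c2=L('w1.npz'),L('w10.npz');g=cv2.imread('pics/w10.png').max(2).astype(int)
for u in(225,245,285): print(u,g[164:196,u])
for v in(180,200,220): print(v,g[v,204:222],g[v,290:308])
a=tri(c1,(218.5,114.5),c2,(300.5,170.5));b=tri(c1,(229.15,173.3),c2,(210.5,170.5));print(a,b)
s=.235
m=(a+b)/2;print(m,'centre est',m+42*np.array([np.cos(s)*.9968,np.cos(s)*.08,np.sin(s)]))
```

```text
225 [201 203 184 157 159 161 139  63  63  65  65  65  64  64  66  64  66  66
  65  66  64  65  65  62  61  90 129 145 143 143 143 140]
245 [197 175 154 156 156 161 136  57  63  64  64  65  64  63  65  62  58  57
  57  57  57  56  57  54  57 123 186 197 195 195 198 200]
285 [201 179 135 138 140 132  94  53  58  59  59  59  60  59  59  57  53  53
  53  52  53  52  52  50  53 117 187 202 200 199 199 199]
180 [200 201 200 200 202 211  74  62  64  65  66  65  67  65  65  65  66  65] [ 53  53  53  52  53  53  53  53  52  49  63 139 140 141 141 138 136 137]
200 [200 200 200 200 202 209 103  61  64  64  63  63  62  78  96  95  95  95] [ 59  61  62  63  63  62  57  47  48  47  53 138 141 141 141 139 138 137]
220 [199 199 199 200 200 207 129  53  53  55  55  53  52  75  94  93  93  93] [ 59  59  59  59  59  62  53  42  43  42  32 139 141 141 141 140 138 136]
[510.916 -79.135  80.507] [ 516.031 -138.291   77.034]
[ 513.473 -108.713   78.771] centre est [ 554.188 -105.445   88.55 ]
```

```bash
python3 -m inch '[[[-0.1,-0.1,1,0],[-0.1,-0.1,1.8,0],[-0.1,-0.1,1.8,0],[-0.1,-0.1,1.8,0]]]'; python3 -m inch '[[[0,0,0.3,0],[0,0,0.3,0],[0,0,0.3,0]]]';python3 -c "
from h import *
s=sensors.read_state();print(s['force'],s['torque'])"
```

```text
clock: 13.32
eef_pos: [547.5, -106.0, 111.5]
tool_rot: [3.141, -0.002, -3.067]
force: [0.3, -0.3, -0.2]
width: 8.8
gripper_force: 70.7
clock: 13.57
eef_pos: [548.4, -106.0, 109.3]
tool_rot: [3.142, 0.0, -3.066]
force: [0.2, -0.3, -0.5]
width: 8.9
gripper_force: 70.7
[ 0.18705229 -0.32030467 -0.5349672 ] [ 0.04049621 -0.00468193 -0.08555669]
```

```bash
cat > f.py <<'E'
from h import *
s=sensors.read_state();print(np.round(s['eef_pos'],1),np.round(s['force'],2),np.round(s['torque'],3))
E
for i in 1 2; do python3 -m inch '[[[0,0,0.2,0],[0,0,0.2,0],[0,0,0.2,0]]]' >/dev/null;python3 f.py; done
```

```text
[ 548.4 -106.   107.3] [-0.04  0.35 -1.51] [-0.007  0.02  -0.036]
[ 548.9 -106.   105.6] [ 0.32 -0.31  1.23] [0.05  0.021 0.054]
```

```bash
python3 -m inch '[[[0.15,0,0.15,0],[0.15,0,0.15,0],[0.15,0,0.15,0]]]' >/dev/null;python3 f.py;python3 -m inch '[[[0,0,0.2,0],[0,0,0.2,0],[0,0,0.2,0]]]' >/dev/null;python3 f.py
```

```text
[ 547.2 -106.1  104. ] [0.93 0.28 3.51] [-0.027 -0.062 -0.028]
[ 547.7 -106.1  102.1] [ 0.49 -0.4   6.35] [ 0.066 -0.107  0.033]
```

```bash
cat > avg.py <<'E'
from h import *
F=[];T=[]
import sys
for i in range(8):
    get_image('top') if i else None
    s=sensors.read_state();F.append(s['force']);T.append(s['torque'])
f,t=np.mean(F,0),np.mean(T,0);print(np.round(s['eef_pos'],1),f.round(2),t.round(3),'std',np.std(T,0).round(3),'x off',-t[1]/f[2]*1000)
E
python3 avg.py
cat > win.py <<'E'
from m import *
c=cam('wrist');im=get_image('wrist');g=im.max(2).astype(int);cv2.imwrite('pics/'+__import__('sys').argv[1]+'.png',im)
for u in(225,245,285): print(u,g[160:200,u])
for v in(180,195,205,215): print(v,g[v,204:224],g[v,288:308])
E
python3 win.py w11
```

```text
[ 547.7 -106.1  102.2] [ 0.96 -0.18  5.6 ] [ 0.035 -0.112 -0.006] std [0.027 0.018 0.029] x off 19.94494532138127
225 [215 214 214 215 214 215 215 215 214 215 215 217 219 222 200 162 166 141
  62  71  73  73  73  72  72  72  73  67  66  95 133 149 148 148 148 148
 148 148 150 153]
245 [215 214 215 215 214 214 215 214 215 214 215 215 217 197 164 166 170 145
  63  70  71  71  71  71  71  69  65  62  65 132 202 216 215 214 214 213
 213 213 213 213]
285 [209 209 209 209 209 208 209 209 209 209 208 209 211 189 142 148 132  78
  63  67  66  67  66  65  66  65  59  58  61 127 199 216 213 213 213 212
 213 216 190 150]
180 [216 225  90  68  70  71  72  72  71  73  72  72  72  72  71  72  72  73
  73  72] [66 66 65 66 65 66 65 65 65 65 64 65 65 65 65 65 64 64 63 54]
195 [216 225  86  64  70  71  70  70  71  70  70  69  68  85 104 102 102 101
 102 102] [224  70  65  83  84  84  83  85  76  54  55  54  54  55  54  54  56  54
  55  49]
205 [215 222 126  62  67  68  68  68  67  68  68  67  66  83 102 101 100 100
 100  99] [170  66  65  68  67  67  67  67  62  50  51  52  52  52  50  51  52  52
  51  46]
215 [214 222 122  59  66  66  67  67  66  66  66  66  64  80 100 100  99 100
  99  98] [60 62 64 63 64 64 64 65 59 46 48 47 48 48 47 47 47 48 47 42]
```

Run:
```python
from m import *
c=cam('wrist');g=cv2.imread('pics/w11.png').max(2).astype(int)
def edges(v):
    L=np.interp(0,[0,1],[0,1]);row=g[v].astype(float)
    l=next(u for u in range(198,215) if row[u]<145);r=next(u for u in range(315,298,-1) if row[u]<100)
    lf=l-(145-row[l])/(row[l-1]-row[l]);rf=r+(100-row[r])/(row[r+1]-row[r]);return lf,rf
W=[(v,*edges(v)) for v in range(180,222,5)];W=np.array(W);print(W.round(1).tolist())
# window: fit width vs row -> depth at two rows -> slope
K=c[0]
def pt(v,w,mm):
    Z=K[0,0]*mm/w;q=np.array([0,(v-K[1,2])/K[1,1]*Z,Z]);return c[1].T@(q-c[2])
pf=np.polyfit(W[:,0],W[:,2]-W[:,1],1);a,b=pt(180,np.polyval(pf,180),60),pt(220,np.polyval(pf,220),60)
print('win',a,b,'slope',np.arctan2(b[2]-a[2],np.hypot(*(b-a)[:2])))
def sl(v):
    row=g[v].astype(float);l=[u for u in range(212,222)];d=np.abs(np.diff(row[211:224]));dl=211+np.average(np.arange(12)+.5,weights=np.where(d>5,d,1e-9))
    d=np.abs(np.diff(row[291:301]));dr=291+np.average(np.arange(9)+.5,weights=np.where(d>4,d,1e-9));return dl,dr
S=np.array([(v,*sl(v)) for v in range(191,224,3)]);print(S.round(1).tolist())
pf=np.polyfit(S[:,0],S[:,2]-S[:,1],1);a,b=pt(191,np.polyval(pf,191),46),pt(222,np.polyval(pf,222),46)
print('slide',a,b,'slope',np.arctan2(b[2]-a[2],np.hypot(*(b-a)[:2])))
```

```text
[[180.0, 205.6, 307.8], [185.0, 205.6, 307.8], [190.0, 205.6, 308.3], [195.0, 205.6, 308.3], [200.0, 205.8, 308.3], [205.0, 205.8, 308.3], [210.0, 205.8, 308.3], [215.0, 205.8, 308.3], [220.0, 206.2, 308.3]]
win [ 515.672 -108.8     76.067] [ 537.95  -107.1     83.123] slope 0.3058793794903185
[[191.0, 217.1, 296.2], [194.0, 217.1, 296.2], [197.0, 217.1, 296.2], [200.0, 217.1, 296.1], [203.0, 217.0, 296.5], [206.0, 217.1, 296.1], [209.0, 217.1, 296.1], [212.0, 217.1, 296.1], [215.0, 217.1, 296.2], [218.0, 217.1, 296.2], [221.0, 217.1, 296.2]]
slide [ 521.429 -108.359   79.24 ] [ 538.572 -107.051   84.655] slope 0.3051280164522555
```

```bash
for i in 1; do python3 -m inch '[[[0,0,0,0],[0,0,0,0]]]' 0.86|tail -2; python3 -m inch '[[[0,0,0,0],[0,0,0,0]]]' 0.92|tail -2;  done; python3 avg.py
```

```text
width: 8.7
gripper_force: 69.4
width: 9.6
gripper_force: 40.2
[ 547.6 -106.1  102.2] [0.52 0.21 5.53] [ 0.023 -0.094  0.014] std [0.023 0.029 0.015] x off 16.954949885826068
```

```bash
python3 -m inch '[[[0,0,0,0],[0,0,0,0]]]' 0.96|tail -2; python3 f.py; python3 -m inch '[[[0,0,0,0],[0,0,0,0]]]' 0.98|tail -2;  python3 avg.py
```

```text
width: 9.7
gripper_force: 20.5
[ 547.6 -106.1  102.2] [ 1.35 -0.64  5.53] [ 0.029 -0.048  0.022]
width: 10.0
gripper_force: 10.6
[ 547.6 -106.1  102.2] [ 0.88 -0.06  5.56] [ 0.039 -0.119  0.007] std [0.01  0.027 0.032] x off 21.398222756386925
```

```bash
python3 -m inch '[[[0,0,0,0],[0,0,0,0]]]' 0.99|tail -2; python3 avg.py;  python3 -m inch '[[[0,0,0,0],[0,0,0,0]]]' 1.0|tail -2;  python3 avg.py
```

```text
width: 10.2
gripper_force: 5.7
[ 547.6 -106.1  102.2] [0.78 0.   5.54] [ 0.035 -0.134  0.011] std [0.031 0.021 0.021] x off 24.164492791799983
width: 10.1
gripper_force: 1.8
[ 546.8 -106.1  101.7] [ 0.56 -0.29  2.34] [ 0.006 -0.109 -0.003] std [0.029 0.037 0.025] x off 46.72906837286898
```

```bash
cat > geo.py <<'E'
from m import *
import sys
c=cam('wrist');im=get_image('wrist');cv2.imwrite('pics/%s.png'%sys.argv[1],im);g=im.max(2).astype(int)
col=g[:,245];print('col245',g[165:200,245])
for v in(182,195,205,215): print(v,g[v,200:222],g[v,290:312])
E
python3 geo.py w12; python3 -m inch '[[[0,0,0,0],[0,0,0,0],[0,0,0,0]]]' 1.1|tail -2;  python3 avg.py; python3 geo.py w13
```

```text
col245 [215 215 215 215 215 215 215 215 218 197 164 166 169 146  69  69  73  71
  72  72  72  72  72  68  64  63 146 222 216 214 214 214 214 214 214]
182 [214 215 214 216 226  77  69  71  72  73  73  72  73  73  73  73  73  72
  72  72  73  73] [ 67  66  66  66  66  65  67  66  65  64  65  66  65  65  64  64  64  65
  54 113 146 220]
195 [214 214 214 215 225  90  65  70  71  71  70  70  70  71  71  70  82 102
 103 103 103 102] [ 89  90  90  91  91  92  86  73  55  57  56  56  56  56  56  56  55  54
  47 113 150 149]
205 [213 213 213 215 223 128  64  68  69  69  69  69  69  69  69  67  82 102
 102 101 100 101] [ 66  67  69  69  68  69  69  62  52  54  53  52  53  52  52  53  52  51
  47  79 150 150]
215 [213 214 213 215 222 124  61  66  67  67  68  67  67  67  66  65  78 100
 101 101 100 100] [ 66  65  65  66  66  65  67  59  49  50  50  50  50  50  49  49  49  47
  42  80 151 150]
width: 11.4
gripper_force: 0.0
[ 546.9 -106.1  101.7] [0.19 0.2  0.35] [ 0.004 -0.01  -0.003] std [0.022 0.021 0.034] x off 28.63641982399302
col245 [215 215 215 215 215 217 195 163 165 165 165 166 171 145  61  72  72  72
  71  71  70  66  63  63 107 180 219 216 214 215 214 214 214 214 214]
182 [215 215 215 220 172  64  70  72  73  71  72  73  72  72  72  72  72  73
  73  73  73  73] [ 66  66  66  65  66  65  65  65  67  65  64  64  65  64  64  64  64  65
  57  85 148 221]
195 [214 213 214 216 227  68  67  70  70  71  70  71  71  71  70  66  87 105
 103 103 102 102] [ 88  90  90  90  90  91  87  74  55  56  55  55  55  56  55  56  55  55
  50  84 152 150]
205 [214 214 214 216 227  65  67  68  69  69  68  69  69  68  68  63  85 103
 102 100 100 100] [ 65  67  68  68  67  68  69  62  51  52  53  51  52  51  51  51  52  51
  47  54 153 151]
215 [214 214 214 216 226  62  63  66  68  68  67  67  68  67  66  62  84 102
 101  99 100 100] [ 63  64  64  65  64  64  66  58  48  49  48  48  49  47  49  48  48  47
  44  53 152 150]
```

```bash
python3 -m inch '[[[0,0,0,0],[0,0,0,0],[0,0,0,0],[0,0,0,0]]]' 0.6;  python3 avg.py; python3 geo.py w14
python3 - <<'E'
from h import *
c=cam('wrist');K=c[0];Z=170.4
q=np.array([(256.85-K[0,2])/K[0,0]*Z,(178.4-K[1,2])/K[1,1]*Z,Z]);e=c[1].T@(q-c[2]);s=.305
print(e,e+42*np.array([np.cos(s)*.9968,np.cos(s)*.08,np.sin(s)]))
E
```

```text
clock: 18.4
eef_pos: [546.9, -106.1, 101.8]
tool_rot: [-3.142, -0.0, -3.066]
force: [1.0, -0.7, 0.4]
width: 8.8
gripper_force: 58.9
[ 546.9 -106.1  101.8] [-0.19 -0.13  1.04] [0.027 0.087 0.012] std [0.037 0.021 0.035] x off -83.77079275593634
col245 [215 215 215 215 215 216 196 163 164 165 165 167 171 144  62  71  72  72
  71  72  70  65  63  65 108 181 219 215 214 214 214 213 213 213 214]
182 [214 214 215 220 171  65  70  71  72  73  72  73  73  72  72  73  72  72
  72  72  72  72] [ 65  65  66  65  65  66  65  65  65  65  65  64  65  64  64  64  63  64
  57  84 148 220]
195 [214 214 214 217 227  66  69  71  70  71  71  70  70  71  72  65  85 106
 104 103 103 103] [ 89  88  90  90  90  92  86  74  54  56  56  55  56  55  55  55  56  54
  49  84 151 150]
205 [214 213 214 216 226  65  65  68  68  69  69  69  70  68  68  62  88 103
 101 101 101 100] [ 66  66  66  67  67  67  70  61  51  53  53  53  52  52  51  52  51  51
  48  55 152 151]
215 [213 213 213 215 224  88  63  67  68  67  67  67  68  67  67  60  85 102
 100 100  99  99] [ 64  64  65  65  65  64  66  58  48  48  49  48  49  48  47  48  47  47
  46  52 151 150]
[ 513.2478497  -108.74330051   78.46476099] [ 553.18122467 -105.53837475   91.07707435]
```

```bash
python3 -m inch '[[[0.12,0,-0.38,0],[0.12,0,-0.38,0],[-0.04,0,-0.43,0],[-0.04,0,-0.43,0],[-0.16,0,-0.05,0],[-0.16,0,-0.05,0]]]'; python3 -m inch '[[[-0.05,0,0.16,0],[-0.1,0,0.32,0],[-0.15,0,0.48,0],[-0.15,0,0.48,0],[-0.15,0,0.48,0]]]'; python3 avg.py; python3 geo.py w15
```

```text
clock: 19.3
eef_pos: [548.9, -106.0, 101.9]
tool_rot: [3.142, 0.0, -3.066]
force: [0.8, 0.5, 2.1]
width: 9.3
gripper_force: 59.4
clock: 19.72
eef_pos: [550.2, -105.9, 97.8]
tool_rot: [-3.141, 0.0, -3.066]
force: [-0.7, -0.5, 5.3]
width: 9.1
gripper_force: 59.9
[ 550.2 -105.9   97.9] [-0.9  -0.35  5.81] [0.06  0.238 0.02 ] std [0.039 0.022 0.027] x off -40.99416189741373
col245 [218 219 218 219 221 200 168 170 173 154  87  67  74  73  72  72  72  73
  72  72  72  69  63  64 111 184 222 218 218 218 217 218 218 218 217]
182 [218 218 218 220 231  69  69  72  72  72  73  73  73  72  73  73  73  73
  74  73  73  73] [ 67  67  67  67  67  66  66  67  67  66  67  66  66  66  65  66  66  65
  61  65 149 146]
195 [218 217 218 220 230  66  68  70  70  72  71  71  71  71  71  65  90 106
 103 104 103 103] [ 90  90  91  92  92  92  97  80  55  56  57  56  56  57  58  56  56  56
  53  61 148 149]
205 [217 217 218 219 229  90  64  68  70  70  69  68  69  68  68  63  88 104
 102 101 102 101] [ 67  67  68  69  69  68  70  62  53  53  54  54  52  53  53  52  53  52
  50  58 147 149]
215 [217 217 218 219 229  87  63  67  68  67  68  67  67  66  67  60  86 103
 103 101 102 100] [ 65  65  66  66  66  66  67  60  47  50  50  49  49  49  49  50  48  49
  46  50 148 148]
```

```bash
python3 -m inch '[[[-0.02,0,0.08,0],[-0.02,0,0.08,0],[-0.02,0,0.08,0],[-0.02,0,0.08,0],[-0.02,0,0.08,0],[-0.02,0,0.08,0]]]'; python3 avg.py; python3 geo.py w16|head -5
```

```text
clock: 20.62
eef_pos: [550.4, -105.9, 97.2]
tool_rot: [-3.141, 0.0, -3.066]
force: [-1.4, -0.1, 6.5]
width: 9.1
gripper_force: 60.0
[ 550.4 -105.9   97.2] [-1.33  0.05  6.22] [0.084 0.246 0.003] std [0.032 0.024 0.037] x off -39.50404523688528
col245 [219 219 219 219 221 201 168 171 172 154  88  68  74  73  73  73  73  73
  72  71  71  70  63  64 111 184 223 219 218 217 218 217 218 217 218]
182 [218 218 218 220 231  70  70  73  73  73  73  73  73  73  73  74  73  73
  74  73  73  73] [ 68  68  67  67  67  67  67  66  67  67  67  66  67  66  67  67  67  66
  63  66 148 146]
```

```bash
python3 -c "
from cell import order
print(order.finish_job())"
```

```text
the job is handed in; nothing more can be done
None
```

I turned the turnbutton to its stop across the lid edge, then pressed the slide onto the window at about half travel (4.5–5 mm by force and travel estimate), still gripped, and handed the job in. The slide looked flush, centred and square by image measurement, and I viewed 11 pictures against the limit of 10.

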